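# Close a sample jar in the bench press

## Robot

A 6-joint arm with a two-finger parallel gripper is mounted at the origin on the work surface. World frame = base frame: x ahead of the robot, y to its left, z up, the work surface at z = 0. Lengths are in mm, angles in rad, forces in N, time in s.
With the tool pointing down it reaches from about 300 to 875 mm from the base axis. Payload 6.4 kg.
Tool frame: the origin (TCP) lies between the finger pads; the fingertips stand 17 mm ahead of it and the grasp point (between the pads) lies 2 mm behind it; z points along the fingers, y is the line along which they close (so a half turn about z gives the same grasp; the last joint's range is limited). The gripper opens to 88 mm and grips with 3 to 60 N. Pads are 18 mm wide; open, the fingers measure 123 mm over their backs; the gripper's body (75 mm by 187 mm) begins 45 mm behind the grasp point.
Start: joints at [1.053, 0.181, 1.607, -0, 1.354, -0.206], TCP at [176.383, 547.294, 255.714] pointing down, gripper open.
Joint ranges: [-2.99, 2.99], [-0.89, 2.07], [0.3, 2.58], [-1.14, 4.28], [0, 2.63], [-3.12, 3.12]. Speed limits (rad/s): [2.57, 2.57, 3.01, 3.14, 3.14, 3.14].

## Interface

Orientations are given as a rotation vector (axis times angle).
In Python, from cell import arm gives the robot as it stands.
- The arm moves only by the tool send_rows, never from a script. Its argument "rows" is a list of rows, each an object of numbers: "jaw": the finger opening in mm, from 0 to 88.1; "dx", "dy", "dz": the shift along the tool's x, y, z in mm; "ax", "ay", "az": the turn, a rotation vector about the tool's x, y, z in rad. A call has 1 to 8 rows; each row is the pose to reach, as a shift and turn from the pose commanded when the call began, along the tool's axes at that moment; what a row does not reach only later rows make up. A row lasts 1/12 s, in which the tool goes at most 41.7 mm and 7.16 degrees, less where a joint would pass 70% of its speed; a pose out of reach is approached as far as the arm can. A call with a gripper value outside its range is refused whole. The fingers move at their own pace and stop on an object; "squeeze" is the grip in N (left out, the last holds). Time passes only in rows, so rows that repeat a pose let the fingers close. It gives the time, the measured TCP pose, the force, the opening and the grip force at its end, in the units of the state.
- arm.get_obs(): the state, without advancing time (a new reading comes with each control period).
- arm.camera(name): name is "scene" or "top" or "wrist"; returns the picture (400x640x3 uint8, red, green, blue); there is no depth.
- arm.camera_params(name): a dict with "fov_y" (degrees; the focal length in pixels is half the picture's height over the tangent of half this angle, whatever the lens; pixels are square), "cx", "cy" (the principal point, pixels), "cam_to_world" (4x4, takes a point from camera to world coordinates); the wrist camera has in their place "tool_from_camera" (4x4, takes a point from camera to tool coordinates, whose origin is the TCP and whose axes are the flange's). Camera axes: x right, y down, z forward; pixel columns grow to the right and rows downward; lengths in mm; the calibration is good to about 2 mm. A picture is of the moment at which its call begins: read the wrist's pose just before it. camera_params takes no time and is no camera call.
- arm.finish_job(): hands the job in; it is judged then, once.
The state is a dict: "t": time; "qpos": joint angles; "joint_velocities": joint speeds; "effort": joint torques, N m; "position": TCP position; "orientation": TCP orientation; "ft_force": force on the tool from outside, world axes, zero at the start; "moment": the same for the moment, N m; "opening": finger opening in mm; "grasp_force": force on a finger pad.
Only numpy, scipy, OpenCV 4.12 (cv2) and the standard library are available. Lean on these libraries where they do the work, as an engineer would, in place of code of your own. Each camera call takes 0.05 s, during which the arm holds its last target. There are 200 camera calls.

## Task

Close the sample jar with the bench press: first open the ram's lock by pressing its knob down, turning it a quarter turn clockwise and letting it spring back up, then slide the carriage with the jar all the way in under the ram. Push the sprung pad down until the jar's lid is fully home and keep it there for a moment, let the ram rise again, and bring the carriage all the way back out with the closed jar upright in its nest. Leave the lock open and do not disturb the other jars and glassware.

Things in the scene. Friction and masses are not known exactly. Their poses are not given: they have to be found in the camera images.
- press: white C-frame jar press, fixed. Origin: on the bench under the ram's axis; z up; y along the carriage track (+y: carriage going in, towards the column). Base 160 x 520 x 20 mm, y -300 to 220 mm. Column y 165 to 215 mm; overhanging head 70 mm wide, y -35 to 220 mm, underside 165 mm and top 190 mm above the bench.
- pad_top (a point): centre of the top of the ram's black round palm pad (60 mm across, 16 mm thick), on the ram's vertical axis over the press origin, 244.5 mm above the bench when up; pushed straight down it takes the ram and its rubber foot (50 mm across) with it.
- ram (a joint): travel of the sprung ram, m: 0 up (where its spring returns it), grows as the pad is pushed down, 0.032 at its stop with no jar under it. Its foot meets a raised lid at about 0.014 and has the lid fully home at about 0.026; pushing it there takes about 8 N plus about 5 N for the lid.
- lock_press (a joint): how far the lock knob is pressed down, m: 0 up (spring returns it), 0.010 fully down; 4 to 7 N. A hidden tooth lets the knob turn only while it is pressed at least 7 mm.
- lock_turn (a joint): turn of the lock knob and its tongue, rad, clockwise from above: 0 locked (tongue under the pad, pointing to the press's -y, bar grip along its x), 1.571 open (tongue clear, pointing to its -x). Stays where left; within 0.15 rad of either end the knob can spring back up.
- tongue_tip (a point): tip of the steel lock tongue (18 mm wide, 8 mm thick, reaching 90 mm from the knob's axis, 223 mm above the bench); when locked it lies under the rim of the pad and blocks the ram.
- carriage (a joint): travel of the sliding carriage along the press's +y, m: 0 fully out (clear of the head), 0.140 fully in against its stop (nest under the ram); no spring, about 2 N of friction, stays where it is left.
- paddle_top (a point): middle of the top edge of the carriage's upright aluminium paddle, its only handle: 70 mm wide (x of the press), 14 mm thick (y), its top 106 mm above the bench and its foot at 31 mm; it stands 125 mm from the nest's centre on the -y side, so it can be pushed from either face.
- nest (a point): centre of the floor of the shallow square nest on the carriage in which the jar stands: 70 mm inside, wall 5 mm thick and 10 mm high above its floor; the floor is 36 mm above the bench.
- jar: the sample jar to close, white with a paper label, 64 mm across; it stands loose in the nest of the carriage. Origin: centre of its underside; z up. Height to the top of its green lid: 96 mm with the lid raised, 84 mm with the lid home.
- lid (a joint): travel of the jar's push-on lid (68 mm across, 20 mm high), m: 0 raised, only started on the neck; 0.012 fully home on the jar's shoulder. It stays where it is pushed.
- knob_grip (a point): grip point of the black press-and-turn lock knob, on its vertical axis, 110 mm from the ram's axis (on the +y side of the press) and 268 mm above the bench when up. The knob is an upright bar 56 mm long, 16 mm thick and 38 mm tall, its top 13 mm above this point, standing on a disc 56 mm across whose top is 25 mm below this point.
- spare_jar_a: bystander: closed white sample jar with a green lid, 68 mm across, 84 mm tall; origin: centre of its underside
- spare_jar_b: bystander: closed white sample jar with a green lid, 68 mm across, 84 mm tall; origin: centre of its underside
- amber_bottle: bystander: amber glass bottle, 56 mm across, 110 mm tall; origin: centre of its underside
- clear_bottle: bystander: clear glass bottle, 60 mm across, 120 mm tall; origin: centre of its underside
- white_bottle: bystander: white plastic bottle, 84 mm across, 200 mm tall; origin: centre of its underside
- beaker: bystander: glass beaker, 90 mm across, 110 mm tall; origin: centre of its underside
- reagent_bottle: bystander: clear reagent bottle, 72 mm across, 160 mm tall; origin: centre of its underside
Mind the look-alikes: they are no part of the job. What is shaped like the jar but blue is not meant.

How it is judged:
By the outcome, as a careful person would: the job done as asked, in the order asked, and still so for the second after the job is handed in, with the robot touching nothing.
It also fails if it takes over 64 s, if anything falls off the work surface, if the arm or the gripper's body presses on something with over 40 N, if the wrist force passes 120 N, or if a joint passes its speed limit or range.

## Working session

There is one attempt and no reset: what is moved stays moved. The work goes in short steps, Python scripts to look and compute and a tool call to move; the robot and the scene stay as the last step left them, time stands still between calls to the robot, and variables do not carry over. Pictures are saved under pics/ and viewed, at most 10 in all, crops included, and the job is handed in when it is done.

Besides the shell and the picture viewer there is one more tool, called after "Request:" as name([rows], argument=value, ...), one row to a line, values as JSON. send_rows: Moves the arm, as the interface text tells. Its arguments: {"type":"object","properties":{"rows":{"type":"array","items":{"type":"object","properties":{"jaw":{"type":"number"},"dx":{"type":"number"},"dy":{"type":"number"},"dz":{"type":"number"},"ax":{"type":"number"},"ay":{"type":"number"},"az":{"type":"number"}}}},"squeeze":{"type":"number"}},"required":["rows"]}

```bash
mkdir -p pics
python3 - <<'E'
from cell import arm
import cv2,numpy as np
o=arm.get_obs();print({k:np.round(v,3) for k,v in o.items()})
for n in("scene","top"):
    cv2.imwrite(f"pics/{n}0.png",arm.camera(n)[:,:,::-1]);p=arm.camera_params(n);print(n,p)
print(arm.camera_params("wrist"))
E
```

```text
{'t': np.float64(0.0), 'qpos': array([ 1.053,  0.182,  1.608, -0.   ,  1.354, -0.206]), 'joint_velocities': array([-0.001,  0.002,  0.   , -0.001, -0.   ,  0.001]), 'effort': array([ 1.0000e-03, -4.3386e+01, -3.4185e+01,  7.0000e-02,  3.8000e-02,
       -0.0000e+00]), 'position': array([176.129, 546.843, 254.841]), 'orientation': array([-4.880e-01, -3.103e+00,  2.000e-03]), 'ft_force': array([-0.337, -0.446, -0.579]), 'moment': array([ 0.034,  0.004, -0.05 ]), 'grasp_force': np.float64(0.0), 'opening': np.float64(88.279)}
scene {'fov_y': 54.44336880782288, 'cx': 314.61660344352384, 'cy': 204.5640309015555, 'cam_to_world': array([[ 8.97564067e-01,  3.25530242e-01, -2.97336185e-01,
         8.80525990e+02],
       [ 4.40617924e-01, -6.85752566e-01,  5.79309298e-01,
        -5.83326661e+02],
       [-1.53163559e-02, -6.50978862e-01, -7.58941322e-01,
         1.00079728e+03],
       [ 0.00000000e+00,  0.00000000e+00,  0.00000000e+00,
         1.00000000e+00]])}
top {'fov_y': 43.669509271857756, 'cx': 327.5001321502094, 'cy': 208.3072883507554, 'cam_to_world': array([[ 8.70926986e-03, -9.94348834e-01,  1.05804276e-01,
         3.78443074e+02],
       [-9.99959881e-01, -8.88191538e-03, -1.16065011e-03,
         1.57449444e+01],
       [ 2.09383571e-03, -1.05789923e-01, -9.94386297e-01,
         1.76308179e+03],
       [ 0.00000000e+00,  0.00000000e+00,  0.00000000e+00,
         1.00000000e+00]])}
{'fov_y': 66.75476141633288, 'cx': 315.9125949298447, 'cy': 198.72977127498945, 'tool_from_camera': array([[ 1.31622182e-03, -9.47208104e-01, -3.20616712e-01,
         8.49722219e+01],
       [ 9.99999077e-01,  1.13889897e-03,  7.40592332e-04,
        -5.31723651e-01],
       [-3.36345016e-04, -3.20617391e-01,  9.47208729e-01,
        -1.28410519e+02],
       [ 0.00000000e+00,  0.00000000e+00,  0.00000000e+00,
         1.00000000e+00]])}
```

View pics/scene0.png

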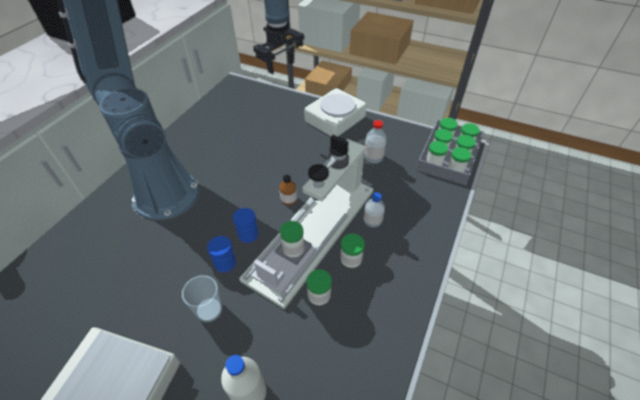

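View pics/top0.png

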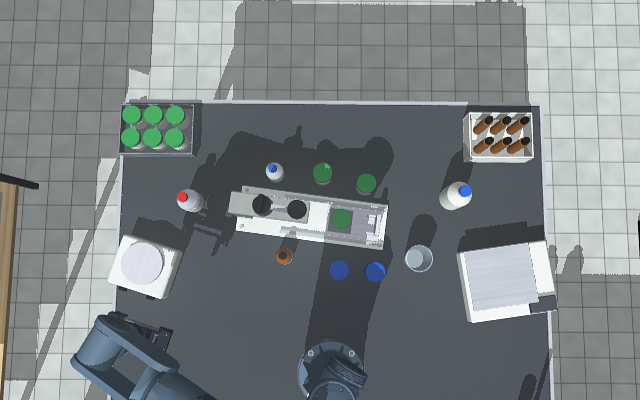

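The top view shows the pad at about (297,209), the knob at (262,205), the jar's lid in the nest at (341,218) and the paddle at about (375,220). Look-alikes are the green lids at (322,173) and (366,183), which stand off the press, and the blue jars at (339,270) and (375,271). The jar meant is the green one in the carriage nest. I'll confirm it in a crop.

```bash
cat > h.py <<'E'
from cell import arm
import numpy as np,cv2
from scipy.spatial.transform import Rotation as R
def cam(n):
    p=arm.camera_params(n);f=200/np.tan(np.radians(p["fov_y"]/2));return p,f
def ray(n,uv,z,T=None):
    p,f=cam(n);T=p["cam_to_world"] if T is None else T
    d=T[:3,:3]@np.array([(uv[0]-p["cx"])/f,(uv[1]-p["cy"])/f,1]);c=T[:3,3]
    return c+d*(z-c[2])/d[2]
def blobs(m,amin):
    n,l,s,c=cv2.connectedComponentsWithStats(m.astype(np.uint8))
    return [(np.round(c[i],1),s[i]) for i in range(1,n) if s[i][4]>=amin]
E
python3 - <<'E'
from h import *
im=cv2.imread("pics/top0.png");hsv=cv2.cvtColor(im,cv2.COLOR_BGR2HSV)
roi=np.zeros(im.shape[:2],bool);roi[150:290,220:440]=1
g=roi&(hsv[...,0]>45)&(hsv[...,0]<80)&(hsv[...,1]>100)
for c,s in blobs(g,30):print("green",c,s,ray("top",c,132).round(1),ray("top",c,84).round(1))
roi[:]=0;roi[185:235,245:315]=1
for c,s in blobs(roi&(im.max(2)<50),60):print("black",c,s,ray("top",c,244.5).round(1),ray("top",c,281).round(1))
cv2.imwrite("pics/c1.png",cv2.resize(im[150:250,225:395],None,fx=4.6,fy=4.6,interpolation=cv2.INTER_CUBIC))
s=cv2.imread("pics/scene0.png")
cv2.imwrite("pics/c2.png",cv2.resize(s[120:310,230:400],None,fx=3.1,fy=3.1,interpolation=cv2.INTER_CUBIC))
E
```

```text
green [322.1 172. ] [313 163  19  19 299] [672.7  32.8 132. ] [681.4  33.3  84. ]
green [366.  182.6] [357 173  19  20 305] [ 638.6 -112.6  132. ] [ 646.2 -116.4   84. ]
green [340.6 218.3] [331 209  20  20 315] [519.4 -29.4 132. ] [523.6 -30.7  84. ]
```

View pics/c1.png

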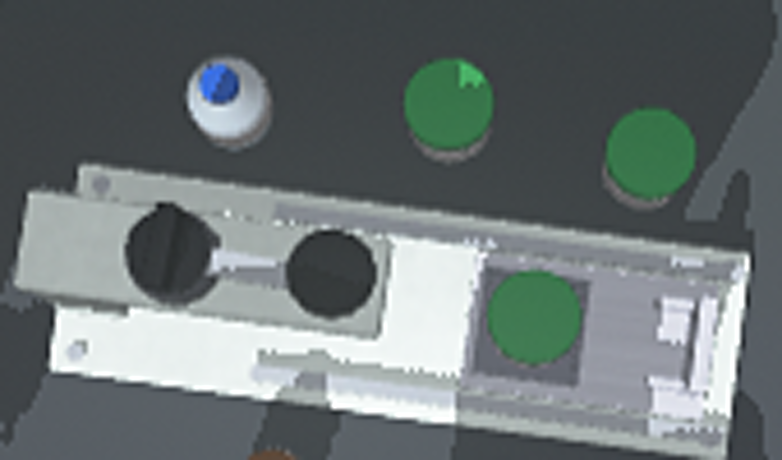

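View pics/c2.png

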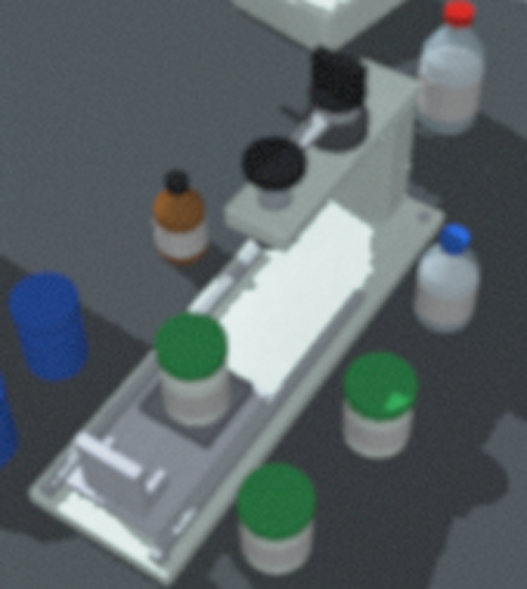

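The crops confirm the jar: the green lid standing in the carriage nest. The lock tongue points from the knob to the pad, and the bar grip lies across the press. Now the press frame.

Run:
```python
from h import *
im=cv2.imread("pics/top0.png")
C=[ray("top",(225+a/4.6,150+b/4.6),20) for a,b in((78,165),(50,372),(725,458),(750,255))]
for i in range(4):
    d=C[(i+1)%4]-C[i];print(C[i].round(1),np.linalg.norm(d).round(1),np.degrees(np.arctan2(d[1],d[0])).round(2))
M=sum(C)/4;print("mid",M.round(1))
q=((C[0]+C[1])-(C[2]+C[3]))/2;q/=np.linalg.norm(q);print("yaxis",q, "origin",(M+40*q).round(1))
roi=np.zeros(im.shape[:2],bool);roi[188:228,248:312]=1
for th in(60,70,80):
  for c,s in blobs(roi&(im.max(2)<th),60):print(th,c,s,ray("top",c,244.5).round(1),ray("top",c,262).round(1))
```

```text
[640.8 316.1  20. ] 159.9 173.9
[481.8 333.1  20. ] 516.1 -96.75
[ 421.2 -179.4   20. ] 156.0 -7.2
[ 576. -199.   20.] 519.2 82.83
mid [529.9  67.7  20. ]
yaxis [0.12118574 0.99262985 0.        ] origin [534.8 107.4  20. ]
60 [259.4 202.7] [253 194  16  20 163] [555.4 222.7 244.5] [553.4 220.3 262. ]
60 [294.9 209.8] [288 200  18  18 109] [534.5 113.6 244.5] [532.7 112.5 262. ]
70 [261.2 204. ] [253 194  18  20 271] [551.5 217.1 244.5] [549.5 214.7 262. ]
70 [296.6 208.9] [287 200  20  19 275] [537.4 108.5 244.5] [535.5 107.4 262. ]
80 [296.4 189.5] [270 188  42   6 136] [597.3 110.  244.5] [594.7 108.9 262. ]
80 [261.6 204.5] [252 194  20  22 300] [549.9 215.8 244.5] [548.  213.5 262. ]
80 [296.5 209. ] [287 200  20  19 282] [537.  108.8 244.5] [535.2 107.7 262. ]
```

```bash
cat >> h.py <<'E'
O=np.array([536,108,0.]);YA=83.1
def P(x,y,z):
    a=np.radians(YA);yp=np.array([np.cos(a),np.sin(a),0]);xp=np.array([yp[1],-yp[0],0]);return O+x*xp+y*yp+[0,0,z]
def ori(yang,tilt=0):
    # tool down, tool y at angle yang (world deg); tilt deg about tool y
    y=np.array([np.cos(np.radians(yang)),np.sin(np.radians(yang)),0]);z=np.array([0,0,-1.])
    return R.from_matrix(np.c_[np.cross(y,z),y,z])*R.from_rotvec([0,np.radians(tilt),0])
def go(pos,Rt):
    o=arm.get_obs();R0=R.from_rotvec(o["orientation"])
    d=R0.inv().apply(np.array(pos)-o["position"]);r=(R0.inv()*Rt).as_rotvec()
    print("t",round(float(o["t"]),2),"pos",o["position"].round(1),"F",o["ft_force"].round(1),"q",o["qpos"].round(2),"open",round(float(o["opening"]),1))
    print("d",d.round(1),"a",r.round(3),"|d|",np.linalg.norm(d).round(1))
E
python3 - <<'E'
from h import *
go(P(0,110,400),ori(YA))
E
```

```text
t 0.1 pos [176.2 546.9 254.9] F [-0.4 -0.8 -0.2] q [ 1.05  0.18  1.61 -0.    1.35 -0.21] open 88.1
d [-456.2 -199.6 -144.9] a [-0.001 -0.    -0.191] |d| 518.6
```

Request:
send_rows([
  {"dx": -35, "dy": -15, "dz": -15, "az": -0.05},
  {"dx": -70, "dy": -30, "dz": -30, "az": -0.1},
  {"dx": -105, "dy": -46, "dz": -45, "az": -0.19},
  {"dx": -140, "dy": -61, "dz": -60, "az": -0.19},
  {"dx": -175, "dy": -77, "dz": -75, "az": -0.19},
  {"dx": -210, "dy": -92, "dz": -90, "az": -0.19},
  {"dx": -245, "dy": -107, "dz": -105, "az": -0.19},
  {"dx": -280, "dy": -122, "dz": -120, "az": -0.19},
])

```text
schema error: expected keys jaw, dx, dy, dz, ax, ay, az
```

Run:
```python
from h import *
go(P(0,110,400),ori(YA))
```

```text
t 0.1 pos [176.2 546.9 254.9] F [-0.4 -0.8 -0.2] q [ 1.05  0.18  1.61 -0.    1.35 -0.21] open 88.1
d [-456.2 -199.6 -144.9] a [-0.001 -0.    -0.191] |d| 518.6
```

Request:
send_rows([
  {"jaw": 88, "dx": -20, "dy": -10, "dz": -25, "ax": 0, "ay": 0, "az": -0.1},
  {"jaw": 88, "dx": -55, "dy": -25, "dz": -45, "ax": 0, "ay": 0, "az": -0.19},
  {"jaw": 88, "dx": -456, "dy": -200, "dz": -145, "ax": 0, "ay": 0, "az": -0.191},
  {"jaw": 88, "dx": -456, "dy": -200, "dz": -145, "ax": 0, "ay": 0, "az": -0.191},
  {"jaw": 88, "dx": -456, "dy": -200, "dz": -145, "ax": 0, "ay": 0, "az": -0.191},
  {"jaw": 88, "dx": -456, "dy": -200, "dz": -145, "ax": 0, "ay": 0, "az": -0.191},
  {"jaw": 88, "dx": -456, "dy": -200, "dz": -145, "ax": 0, "ay": 0, "az": -0.191},
  {"jaw": 88, "dx": -456, "dy": -200, "dz": -145, "ax": 0, "ay": 0, "az": -0.191},
])

```text
t: 0.77
position: [403.7, 344.5, 356.2]
orientation: [-0.189, -3.135, 0.0]
ft_force: [0.1, 0.2, -0.8]
opening: 87.8
grasp_force: 0.0
```

Run:
```python
from h import *
go(P(0,110,400),ori(YA))
```

```text
t 0.77 pos [403.7 344.5 356.2] F [ 0.1  0.2 -0.8] q [ 0.48  0.01  1.59  0.    1.54 -0.97] open 87.8
d [-159.7 -108.9  -43.9] a [-0. -0. -0.] |d| 198.2
```

Request:
send_rows([
  {"jaw": 88, "dx": -155, "dy": -106, "dz": -41, "ax": 0, "ay": 0, "az": 0},
  {"jaw": 88, "dx": -155, "dy": -106, "dz": -41, "ax": 0, "ay": 0, "az": 0},
  {"jaw": 88, "dx": -155, "dy": -106, "dz": -41, "ax": 0, "ay": 0, "az": 0},
  {"jaw": 88, "dx": -155, "dy": -106, "dz": -41, "ax": 0, "ay": 0, "az": 0},
  {"jaw": 88, "dx": -155, "dy": -106, "dz": -41, "ax": 0, "ay": 0, "az": 0},
  {"jaw": 88, "dx": -155, "dy": -106, "dz": -41, "ax": 0, "ay": 0, "az": 0},
  {"jaw": 88, "dx": -155, "dy": -106, "dz": -41, "ax": 0, "ay": 0, "az": 0},
])

```text
t: 1.35
position: [544.6, 221.1, 396.3]
orientation: [-0.194, -3.134, 0.0]
ft_force: [-0.1, 0.2, -0.1]
opening: 88.1
grasp_force: 0.0
```

Run:
```python
from h import *
go(P(0,110,400),ori(YA))
o=arm.get_obs();T=np.eye(4);T[:3,:3]=R.from_rotvec(o["orientation"]).as_matrix();T[:3,3]=o["position"]
im=arm.camera("wrist")[:,:,::-1];T=T@arm.camera_params("wrist")["tool_from_camera"];np.save("pics/T.npy",T)
cv2.imwrite("pics/w1.png",im)
p,f=cam("wrist")
for n,w in(("knob",P(0,110,281)),("pad",P(0,0,244.5))):
    c=np.linalg.inv(T)@np.r_[w,1];print(n,(c[:2]/c[2]*f+[p["cx"],p["cy"]]).round(1))
```

```text
t 1.35 pos [544.6 221.1 396.3] F [-0.1  0.2 -0.1] q [ 0.18  0.13  1.38  0.    1.63 -1.26] open 88.1
d [-5.1 -3.3 -3.7] a [-0.    -0.001 -0.003] |d| 7.1
knob [312.2 207.3]
pad [199.2 194.5]
```

View pics/w1.png

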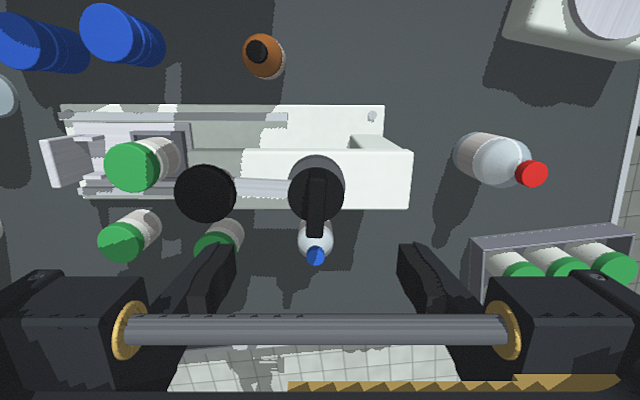

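The wrist view shows the pad at about (205,193), the knob bar at about (316,207) and the amber bottle well clear. I'll refine with masks.

Run:
```python
from h import *
im=cv2.imread("pics/w1.png");T=np.load("pics/T.npy");g=im.max(2)
roi=np.zeros(g.shape,bool);roi[158:228,170:240]=1
for c,s in blobs(roi&(g<60),300):
    u=(s[0]+s[2]/2-.5,s[1]+s[3]/2-.5);print("pad",c,s,ray("wrist",u,244.5,T).round(1),"diam",s[2:4])
roi[:]=0;roi[150:245,285:350]=1
for th in(30,35,40,45):
  for c,s in blobs(roi&(g<th),300):print(th,c,s)
for v in(176,190,200,210,220,230,236):print(v,g[v,296:336])
```

```text
pad [204.5 193.6] [ 170  164   66   60 2910] [535.4 111.5 244.5] diam [66 60]
40 [313.2 198.5] [300 168  30  70 703]
45 [315.5 198.3] [ 288  168   56   70 2533]
176 [37 38 42 39 43 40 42 41 40 41 43 42 34 31 36 41 38 39 35 35 40 35 42 38
 37 35 39 37 32 32 38 43 40 43 41 42 39 39 39 40]
190 [41 42 43 41 43 40 43 38 30 34 32 32 31 37 39 41 42 41 41 41 44 41 44 41
 42 42 44 41 33 37 37 41 39 42 41 46 41 42 44 41]
200 [40 41 40 45 40 42 42 33 29 35 32 29 37 37 43 42 42 41 45 38 41 41 39 40
 36 45 41 39 33 35 40 42 41 43 42 39 44 41 41 38]
210 [41 39 45 41 40 46 37 29 30 32 30 33 37 43 42 40 43 42 43 43 42 41 40 41
 43 43 38 41 32 40 40 38 42 41 42 38 40 41 40 43]
220 [ 96  95  97  94  97 117 152 149 112  67  32  32  42  43  41  43  41  42
  40  42  43  43  40  37  43  37  34  33  33  31  52 161 179 132  74  62
  63  63  62  64]
230 [ 60  58  79 101 130 162 172 181 200 142  35  34  38  38  40  43  40  42
  40  43  44  43  40  43  38  37  18 142 214 214 196 183 188 172 127 104
  81  59  64  62]
236 [ 61  72 128 167 186 197 202 207 214 218 139   7  23  30  36  34  35  37
  37  36  38  37  38  39  30  10 133 218 228 220 219 218 217 212 202 189
 142  82  60  64]
```

Run:
```python
from h import *
im=cv2.imread("pics/w1.png");T=np.load("pics/T.npy");g=im.max(2)
m=np.zeros(g.shape,np.uint8);m[155:232,168:245]=(g[155:232,168:245]<60)*255
m=cv2.morphologyEx(m,cv2.MORPH_OPEN,np.ones((15,15),np.uint8))
cs=max(cv2.findContours(m,0,1)[0],key=cv2.contourArea);e=cv2.fitEllipse(cs);print("ellipse",e)
print("pad wrist",ray("wrist",e[0],244.5,T).round(1))
for a in((316.4,170),(316.8,208),(317,237)):print("bar",ray("wrist",a,281,T).round(1))
s=cv2.imread("pics/scene0.png").max(2)
m=np.zeros(s.shape,np.uint8);m[155:200,300:345]=(s[155:200,300:345]<60)*255
m=cv2.morphologyEx(m,cv2.MORPH_OPEN,np.ones((5,5),np.uint8))
cs=max(cv2.findContours(m,0,1)[0],key=cv2.contourArea);e=cv2.fitEllipse(cs);print("scene",e,ray("scene",e[0],236.5).round(1),ray("scene",e[0],244.5).round(1))
```

```text
ellipse ((204.49679565429688, 193.52633666992188), (57.73592758178711, 61.491329193115234), 110.53382873535156)
pad wrist [535.7 113.4 244.5]
bar [517.2 224.8 281. ]
bar [550.3 221.1 281. ]
bar [577.5 217.9 281. ]
scene ((317.8724060058594, 172.35525512695312), (15.690567016601562, 18.926895141601562), 94.64448547363281) [537.2 110.2 236.5] [540.8 102.9 244.5]
```

```bash
sed -i 's/^O=.*;YA/O=np.array([535.,111,0.]);YA/' h.py
python3 - <<'E'
from h import *
go(P(0,110,268),ori(YA))
E
```

```text
t 1.4 pos [543.7 222.1 396.2] F [-0.4 -0.3 -1. ] q [ 0.19  0.13  1.38  0.    1.63 -1.26] open 87.9
d [ -5.   -1.3 128.2] a [-0.    -0.002 -0.001] |d| 128.3
```

Request:
send_rows([
  {"jaw": 60, "dx": -5, "dy": -1, "dz": 30, "ax": 0, "ay": 0, "az": 0},
  {"jaw": 60, "dx": -5, "dy": -1, "dz": 60, "ax": 0, "ay": 0, "az": 0},
  {"jaw": 60, "dx": -5, "dy": -1, "dz": 90, "ax": 0, "ay": 0, "az": 0},
  {"jaw": 60, "dx": -5, "dy": -1, "dz": 115, "ax": 0, "ay": 0, "az": 0},
  {"jaw": 40, "dx": -5, "dy": -1, "dz": 128, "ax": 0, "ay": 0, "az": 0},
  {"jaw": 40, "dx": -5, "dy": -1, "dz": 128, "ax": 0, "ay": 0, "az": 0},
  {"jaw": 30, "dx": -5, "dy": -1, "dz": 128, "ax": 0, "ay": 0, "az": 0},
])

```text
t: 1.98
position: [548.1, 221.5, 269.2]
orientation: [-0.187, -3.135, 0.0]
ft_force: [-0.3, 0.8, 0.3]
opening: 43.6
grasp_force: 0.0
```

Request:
send_rows([
  {"jaw": 24, "dx": 0, "dy": 0, "dz": 0, "ax": 0, "ay": 0, "az": 0},
  {"jaw": 18, "dx": 0, "dy": 0, "dz": 0, "ax": 0, "ay": 0, "az": 0},
  {"jaw": 12, "dx": 0, "dy": 0, "dz": 0, "ax": 0, "ay": 0, "az": 0},
  {"jaw": 12, "dx": 0, "dy": 0, "dz": 0, "ax": 0, "ay": 0, "az": 0},
  {"jaw": 12, "dx": 0, "dy": 0, "dz": 0, "ax": 0, "ay": 0, "az": 0},
  {"jaw": 12, "dx": 0, "dy": 0, "dz": 0, "ax": 0, "ay": 0, "az": 0},
], squeeze=15)

```text
t: 2.48
position: [549.3, 220.3, 270.0]
orientation: [0.19, 3.134, -0.0]
ft_force: [0.5, -2.3, 2.5]
opening: 16.1
grasp_force: 15.0
```

Run:
```python
from h import *
go(P(0,110,268),ori(YA))
cv2.imwrite("pics/w2.png",arm.camera("wrist")[:,:,::-1])
```

```text
t 2.48 pos [549.3 220.3 270. ] F [ 0.5 -2.3  2.5] q [ 0.18  0.21  1.55 -0.    1.39 -1.27] open 16.1
d [ 1.1 -0.3  2. ] a [-0.     0.002 -0.001] |d| 2.3
```

View pics/w2.png

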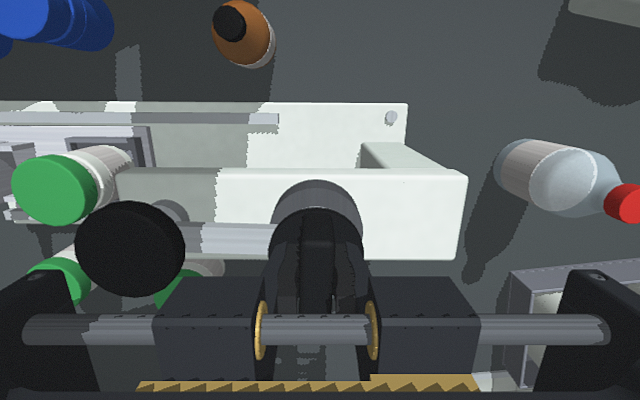

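The grip on the bar is central (16.1 mm, the bar's thickness). Next I press the knob down.

Request:
send_rows([
  {"jaw": 10, "dx": 0, "dy": 0, "dz": 0, "ax": 0, "ay": 0, "az": 0},
  {"jaw": 10, "dx": 0, "dy": 0, "dz": 4, "ax": 0, "ay": 0, "az": 0},
  {"jaw": 10, "dx": 0, "dy": 0, "dz": 8, "ax": 0, "ay": 0, "az": 0},
  {"jaw": 10, "dx": 0, "dy": 0, "dz": 10, "ax": 0, "ay": 0, "az": 0},
  {"jaw": 10, "dx": 0, "dy": 0, "dz": 10, "ax": 0, "ay": 0, "az": 0},
  {"jaw": 10, "dx": 0, "dy": 0, "dz": 10, "ax": 0, "ay": 0, "az": 0},
], squeeze=35)

```text
t: 3.03
position: [549.3, 220.4, 260.3]
orientation: [0.19, 3.134, -0.0]
ft_force: [-1.7, -4.1, 10.9]
opening: 15.6
grasp_force: 35.0
```

Request:
send_rows([
  {"jaw": 10, "dx": 0, "dy": 0, "dz": 0, "ax": 0, "ay": 0, "az": 0.1},
  {"jaw": 10, "dx": 0, "dy": 0, "dz": 0, "ax": 0, "ay": 0, "az": 0.2},
  {"jaw": 10, "dx": 0, "dy": 0, "dz": 0, "ax": 0, "ay": 0, "az": 0.3},
  {"jaw": 10, "dx": 0, "dy": 0, "dz": 0, "ax": 0, "ay": 0, "az": 0.4},
  {"jaw": 10, "dx": 0, "dy": 0, "dz": 0, "ax": 0, "ay": 0, "az": 0.4},
])

```text
t: 3.45
position: [549.8, 221.7, 260.3]
orientation: [0.816, 3.031, 0.005]
ft_force: [0.4, 2.4, 7.8]
opening: 16.1
grasp_force: 35.0
```

Request:
send_rows([
  {"jaw": 10, "dx": 0, "dy": 0, "dz": 0, "ax": 0, "ay": 0, "az": 0.1},
  {"jaw": 10, "dx": 0, "dy": 0, "dz": 0, "ax": 0, "ay": 0, "az": 0.2},
  {"jaw": 10, "dx": 0, "dy": 0, "dz": 0, "ax": 0, "ay": 0, "az": 0.3},
  {"jaw": 10, "dx": 0, "dy": 0, "dz": 0, "ax": 0, "ay": 0, "az": 0.4},
  {"jaw": 10, "dx": 0, "dy": 0, "dz": 0, "ax": 0, "ay": 0, "az": 0.5},
  {"jaw": 10, "dx": 0, "dy": 0, "dz": 0, "ax": 0, "ay": 0, "az": 0.6},
  {"jaw": 10, "dx": 0, "dy": 0, "dz": 0, "ax": 0, "ay": 0, "az": 0.6},
])

```text
t: 4.03
position: [551.2, 223.0, 260.7]
orientation: [1.674, 2.654, 0.013]
ft_force: [7.1, 7.2, 6.5]
opening: 15.8
grasp_force: 35.0
```

Request:
send_rows([
  {"jaw": 10, "dx": 0, "dy": 0, "dz": 0, "ax": 0, "ay": 0, "az": 0.1},
  {"jaw": 10, "dx": 0, "dy": 0, "dz": 0, "ax": 0, "ay": 0, "az": 0.2},
  {"jaw": 10, "dx": 0, "dy": 0, "dz": 0, "ax": 0, "ay": 0, "az": 0.3},
  {"jaw": 10, "dx": 0, "dy": 0, "dz": 0, "ax": 0, "ay": 0, "az": 0.4},
  {"jaw": 10, "dx": 0, "dy": 0, "dz": 0, "ax": 0, "ay": 0, "az": 0.5},
  {"jaw": 10, "dx": 0, "dy": 0, "dz": 0, "ax": 0, "ay": 0, "az": 0.57},
  {"jaw": 10, "dx": 0, "dy": 0, "dz": 0, "ax": 0, "ay": 0, "az": 0.57},
  {"jaw": 10, "dx": 0, "dy": 0, "dz": 0, "ax": 0, "ay": 0, "az": 0.57},
])

```text
t: 4.7
position: [553.1, 223.2, 261.7]
orientation: [2.347, 2.082, 0.021]
ft_force: [14.2, 8.3, 5.2]
opening: 15.7
grasp_force: 35.0
```

Run:
```python
from h import *
o=arm.get_obs();print(o["moment"].round(2));go(P(0,110,268),ori(YA-90))
```

```text
[ 1.06 -1.98  0.05]
t 4.7 pos [553.1 223.2 261.7] F [14.2  8.3  5.2] q [0.18 0.21 1.56 0.   1.36 0.3 ] open 15.7
d [-3.5 -4.4 -6.4] a [ 0.012 -0.007  0.001] |d| 8.5
```

Request:
send_rows([
  {"jaw": 10, "dx": 0, "dy": 2, "dz": -3, "ax": 0, "ay": 0, "az": 0},
  {"jaw": 10, "dx": 0, "dy": 4, "dz": -6, "ax": 0, "ay": 0, "az": 0},
  {"jaw": 10, "dx": 0, "dy": 4, "dz": -9, "ax": 0, "ay": 0, "az": 0},
  {"jaw": 10, "dx": 0, "dy": 4, "dz": -10, "ax": 0, "ay": 0, "az": 0},
  {"jaw": 10, "dx": 0, "dy": 4, "dz": -10, "ax": 0, "ay": 0, "az": 0},
])

```text
t: 5.12
position: [553.7, 223.1, 269.7]
orientation: [-2.348, -2.085, -0.01]
ft_force: [4.1, 8.7, 3.5]
opening: 15.4
grasp_force: 35.0
```

Request:
send_rows([
  {"jaw": 30, "dx": 0, "dy": 0, "dz": 0, "ax": 0, "ay": 0, "az": 0},
  {"jaw": 50, "dx": 0, "dy": 0, "dz": 0, "ax": 0, "ay": 0, "az": 0},
  {"jaw": 50, "dx": 0, "dy": 0, "dz": 0, "ax": 0, "ay": 0, "az": 0},
  {"jaw": 50, "dx": 0, "dy": 0, "dz": -30, "ax": 0, "ay": 0, "az": 0},
  {"jaw": 50, "dx": 0, "dy": 0, "dz": -65, "ax": 0, "ay": 0, "az": 0},
  {"jaw": 20, "dx": -30, "dy": 0, "dz": -75, "ax": 0, "ay": 0, "az": 0},
  {"jaw": 0, "dx": -65, "dy": 0, "dz": -80, "ax": 0, "ay": 0, "az": 0},
  {"jaw": 0, "dx": -105, "dy": 0, "dz": -80, "ax": 0, "ay": 0, "az": 0},
], squeeze=10)

```text
t: 5.78
position: [540.2, 115.8, 350.3]
orientation: [2.347, 2.086, 0.003]
ft_force: [1.6, 0.3, -0.1]
opening: 31.0
grasp_force: 0.0
```

Run:
```python
from h import *
o=arm.get_obs();T=np.eye(4);T[:3,:3]=R.from_rotvec(o["orientation"]).as_matrix();T[:3,3]=o["position"]
im=arm.camera("wrist")[:,:,::-1];T=T@arm.camera_params("wrist")["tool_from_camera"];np.save("pics/T3.npy",T)
go(P(0,-170,350),ori(YA-90,0))
top=arm.camera("top")[:,:,::-1]
cv2.imwrite("pics/w3.png",np.vstack([im,cv2.resize(top[180:255,215:415],(640,200),interpolation=cv2.INTER_CUBIC)]))
```

```text
t 5.83 pos [539.8 108.8 349.3] F [ 2.7 -2.8  1. ] q [-0.01  0.06  1.55 -0.    1.53  0.11] open 27.0
d [-168.4   -4.6   -0. ] a [ 0.001  0.004 -0.002] |d| 168.5
```

View pics/w3.png

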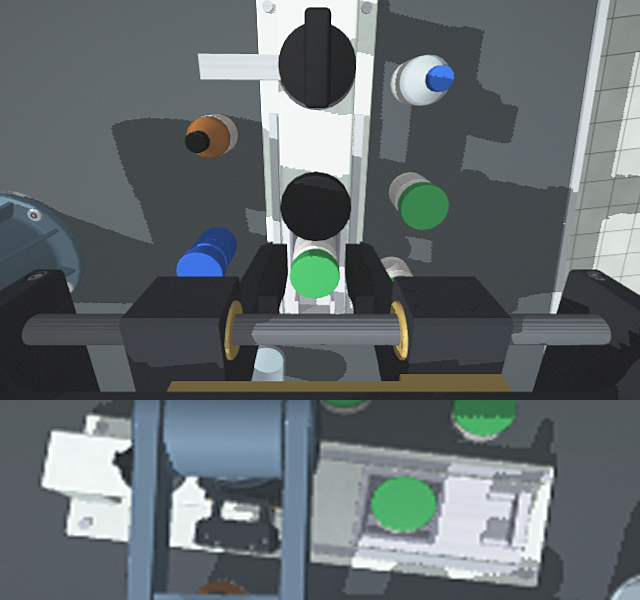

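The lock is open: the tongue now points to the press's -x and the bar lies along its y. Next I go to the paddle's outer face, tilted 25° so the wrist clears the head.

```bash
sed -i 's/^O=.*;YA/O=np.array([539.,110.5,0.]);YA/' h.py
python3 - <<'E'
from h import *
go(P(0,-310,200),ori(YA-90,25))
E
```

```text
t 5.88 pos [539.8 111.4 348.8] F [0.  0.1 0.4] q [-0.01  0.06  1.55 -0.    1.53  0.11] open 23.6
d [-310.8    0.8  149.4] a [ 0.001  0.438 -0.005] |d| 344.8
```

Request:
send_rows([
  {"jaw": 0, "dx": -25, "dy": 0, "dz": 0, "ax": 0, "ay": 0.06, "az": 0},
  {"jaw": 0, "dx": -62, "dy": 0, "dz": 10, "ax": 0, "ay": 0.12, "az": 0},
  {"jaw": 0, "dx": -100, "dy": 0, "dz": 20, "ax": 0, "ay": 0.18, "az": 0},
  {"jaw": 0, "dx": -137, "dy": 0, "dz": 30, "ax": 0, "ay": 0.25, "az": 0},
  {"jaw": 0, "dx": -174, "dy": 0, "dz": 40, "ax": 0, "ay": 0.32, "az": 0},
  {"jaw": 0, "dx": -211, "dy": 0, "dz": 50, "ax": 0, "ay": 0.38, "az": 0},
  {"jaw": 0, "dx": -248, "dy": 0, "dz": 60, "ax": 0, "ay": 0.436, "az": 0},
  {"jaw": 0, "dx": -285, "dy": 0, "dz": 70, "ax": 0, "ay": 0.436, "az": 0},
])

```text
t: 6.55
position: [504.9, -169.3, 277.1]
orientation: [-2.106, -1.862, -0.47]
ft_force: [0.3, 0.9, 0.1]
opening: 0.4
grasp_force: 0.0
```

Run:
```python
from h import *
go(P(0,-310,87),ori(YA-90,25))
```

```text
t 6.55 pos [ 504.9 -169.3  277.1] F [0.3 0.9 0.1] q [-0.75  0.18  1.62  0.35  1.61 -0.66] open 0.4
d [-106.6    0.7  159.9] a [-0.001 -0.004 -0.003] |d| 192.2
```

Request:
send_rows([
  {"jaw": 0, "dx": -25, "dy": 0, "dz": 18, "ax": 0, "ay": 0, "az": 0},
  {"jaw": 0, "dx": -48, "dy": 0, "dz": 48, "ax": 0, "ay": 0, "az": 0},
  {"jaw": 0, "dx": -66, "dy": 0, "dz": 82, "ax": 0, "ay": 0, "az": 0},
  {"jaw": 0, "dx": -84, "dy": 0, "dz": 115, "ax": 0, "ay": 0, "az": 0},
  {"jaw": 0, "dx": -98, "dy": 0, "dz": 142, "ax": 0, "ay": 0, "az": 0},
  {"jaw": 0, "dx": -106, "dy": 0, "dz": 160, "ax": 0, "ay": 0, "az": 0},
  {"jaw": 0, "dx": -106, "dy": 0, "dz": 160, "ax": 0, "ay": 0, "az": 0},
])

```text
t: 7.13
position: [499.9, -192.6, 84.2]
orientation: [-2.101, -1.859, -0.464]
ft_force: [-0.3, -0.3, 0.3]
opening: 0.4
grasp_force: 0.0
```

Run:
```python
from h import *
go(P(0,-287,87),ori(YA-90,25))
go(P(0,-147,87),ori(YA-90,25))
```

```text
t 7.13 pos [ 499.9 -192.6   84.2] F [-0.3 -0.3  0.3] q [-0.78  0.45  1.71  0.35  1.29 -0.81] open 0.4
d [18.   2.4  5.4] a [-0.007 -0.005 -0.003] |d| 18.9
t 7.13 pos [ 499.9 -192.6   84.2] F [-0.3 -0.3  0.3] q [-0.78  0.45  1.71  0.35  1.29 -0.81] open 0.4
d [144.6   2.4  65.2] a [-0.007 -0.005 -0.003] |d| 158.6
```

Request:
send_rows([
  {"jaw": 0, "dx": 7.2, "dy": 2, "dz": 3.4, "ax": 0, "ay": 0, "az": 0},
  {"jaw": 0, "dx": 14.5, "dy": 2, "dz": 6.8, "ax": 0, "ay": 0, "az": 0},
  {"jaw": 0, "dx": 20, "dy": 2, "dz": 9.3, "ax": 0, "ay": 0, "az": 0},
  {"jaw": 0, "dx": 25.4, "dy": 2, "dz": 11.8, "ax": 0, "ay": 0, "az": 0},
  {"jaw": 0, "dx": 30.8, "dy": 2, "dz": 14.4, "ax": 0, "ay": 0, "az": 0},
  {"jaw": 0, "dx": 36.2, "dy": 2, "dz": 16.9, "ax": 0, "ay": 0, "az": 0},
  {"jaw": 0, "dx": 41.7, "dy": 2, "dz": 19.5, "ax": 0, "ay": 0, "az": 0},
  {"jaw": 0, "dx": 47, "dy": 2, "dz": 22, "ax": 0, "ay": 0, "az": 0},
])

```text
t: 7.8
position: [511.3, -143.7, 89.7]
orientation: [-2.107, -1.869, -0.467]
ft_force: [1.0, -2.1, 0.4]
opening: 0.6
grasp_force: 1.1
```

Run:
```python
from h import *
go(P(0,-147,87),ori(YA-90,25))
```

```text
t 7.8 pos [ 511.3 -143.7   89.7] F [ 1.  -2.1  0.4] q [-0.7   0.41  1.76  0.38  1.25 -0.76] open 0.6
d [97.4 -3.  48.3] a [0.001 0.001 0.001] |d| 108.8
```

Contact at about 2 N, the carriage's friction. I keep pushing.

Request:
send_rows([
  {"jaw": 0, "dx": 7.2, "dy": 0, "dz": 3.5, "ax": 0, "ay": 0, "az": 0},
  {"jaw": 0, "dx": 14.5, "dy": -1, "dz": 7, "ax": 0, "ay": 0, "az": 0},
  {"jaw": 0, "dx": 21.7, "dy": -1, "dz": 10.5, "ax": 0, "ay": 0, "az": 0},
  {"jaw": 0, "dx": 29, "dy": -2, "dz": 14, "ax": 0, "ay": 0, "az": 0},
  {"jaw": 0, "dx": 36.2, "dy": -2, "dz": 17.5, "ax": 0, "ay": 0, "az": 0},
  {"jaw": 0, "dx": 43.5, "dy": -2, "dz": 21, "ax": 0, "ay": 0, "az": 0},
  {"jaw": 0, "dx": 50.7, "dy": -2, "dz": 24.5, "ax": 0, "ay": 0, "az": 0},
  {"jaw": 0, "dx": 58, "dy": -2, "dz": 28, "ax": 0, "ay": 0, "az": 0},
])

```text
t: 8.47
position: [516.6, -79.0, 88.2]
orientation: [-2.106, -1.868, -0.467]
ft_force: [0.2, -2.5, 2.2]
opening: 0.5
grasp_force: 1.2
```

Request:
send_rows([
  {"jaw": 0, "dx": 7.2, "dy": 0, "dz": 3.5, "ax": 0, "ay": 0, "az": 0},
  {"jaw": 0, "dx": 14.5, "dy": 0, "dz": 7, "ax": 0, "ay": 0, "az": 0},
  {"jaw": 0, "dx": 20, "dy": 0, "dz": 9.6, "ax": 0, "ay": 0, "az": 0},
  {"jaw": 0, "dx": 24.5, "dy": 0, "dz": 11.8, "ax": 0, "ay": 0, "az": 0},
  {"jaw": 0, "dx": 29, "dy": 0, "dz": 14, "ax": 0, "ay": 0, "az": 0},
  {"jaw": 0, "dx": 32.6, "dy": 0, "dz": 15.7, "ax": 0, "ay": 0, "az": 0},
  {"jaw": 0, "dx": 35, "dy": 0, "dz": 16.8, "ax": 0, "ay": 0, "az": 0},
])

```text
t: 9.05
position: [521.1, -40.8, 87.7]
orientation: [-2.106, -1.868, -0.466]
ft_force: [0.5, -1.2, 0.5]
opening: 0.2
grasp_force: 1.1
```

Run:
```python
from h import *
go(P(0,-147,87),ori(YA-90,25))
```

```text
t 9.05 pos [521.1 -40.8  87.7] F [ 0.5 -1.2  0.5] q [-0.54  0.35  1.84  0.43  1.17 -0.63] open 0.2
d [ 4.6 -0.4  2.9] a [-0.001  0.     0.001] |d| 5.4
```

Request:
send_rows([
  {"jaw": 0, "dx": 1.8, "dy": 0, "dz": 0.9, "ax": 0, "ay": 0, "az": 0},
  {"jaw": 0, "dx": 3.6, "dy": 0, "dz": 1.7, "ax": 0, "ay": 0, "az": 0},
  {"jaw": 0, "dx": 5.4, "dy": 0, "dz": 2.6, "ax": 0, "ay": 0, "az": 0},
  {"jaw": 0, "dx": 5.4, "dy": 0, "dz": 2.6, "ax": 0, "ay": 0, "az": 0},
])

```text
t: 9.38
position: [521.9, -36.3, 87.7]
orientation: [-2.108, -1.869, -0.465]
ft_force: [-1.7, -6.6, 1.7]
opening: 0.5
grasp_force: 3.1
```

Request:
send_rows([
  {"jaw": 0, "dx": 1.3, "dy": 0, "dz": 0.6, "ax": 0, "ay": 0, "az": 0},
  {"jaw": 0, "dx": 2.7, "dy": 0, "dz": 1.3, "ax": 0, "ay": 0, "az": 0},
  {"jaw": 0, "dx": 2.7, "dy": 0, "dz": 1.3, "ax": 0, "ay": 0, "az": 0},
])

```text
t: 9.63
position: [522.2, -35.7, 87.8]
orientation: [-2.11, -1.872, -0.461]
ft_force: [-7.7, -16.9, 5.1]
opening: 0.5
grasp_force: 8.4
```

The carriage is at its stop: the force jumped to 17 N with only 0.6 mm of motion. I retreat and go over the pad.

Request:
send_rows([
  {"jaw": 0, "dx": -15, "dy": 0, "dz": -7, "ax": 0, "ay": 0, "az": 0},
  {"jaw": 0, "dx": -32, "dy": 0, "dz": -20, "ax": 0, "ay": 0, "az": 0},
  {"jaw": 0, "dx": -42, "dy": 0, "dz": -55, "ax": 0, "ay": 0, "az": 0},
  {"jaw": 0, "dx": -57, "dy": 0, "dz": -92, "ax": 0, "ay": 0, "az": 0},
  {"jaw": 0, "dx": -72, "dy": 0, "dz": -129, "ax": 0, "ay": 0, "az": 0},
  {"jaw": 0, "dx": -87, "dy": 0, "dz": -166, "ax": 0, "ay": 0, "az": 0},
  {"jaw": 0, "dx": -102, "dy": 0, "dz": -203, "ax": 0, "ay": 0, "az": 0},
  {"jaw": 0, "dx": -112, "dy": 0, "dz": -235, "ax": 0, "ay": 0, "az": 0},
])

```text
t: 10.3
position: [497.6, -233.3, 254.8]
orientation: [-2.107, -1.867, -0.467]
ft_force: [0.7, -0.5, -0.0]
opening: 0.7
grasp_force: 0.0
```

Run:
```python
from h import *
go(P(0,0,300),ori(YA-90))
top=arm.camera("top")[:,:,::-1];sc=arm.camera("scene")[:,:,::-1]
cv2.imwrite("pics/v4.png",np.hstack([cv2.resize(top[160:260,215:415],(400,200)),cv2.resize(sc[110:310,200:400],(400,400))[:200]]) if 0 else cv2.resize(sc[110:310,210:410],(600,600),interpolation=cv2.INTER_CUBIC))
```

```text
t 10.3 pos [ 497.6 -233.3  254.8] F [ 0.7 -0.5 -0. ] q [-0.83  0.26  1.57  0.33  1.61 -0.75] open 0.7
d [333.   -0.4 105.4] a [-0.    -0.436 -0.   ] |d| 349.3
```

View pics/v4.png

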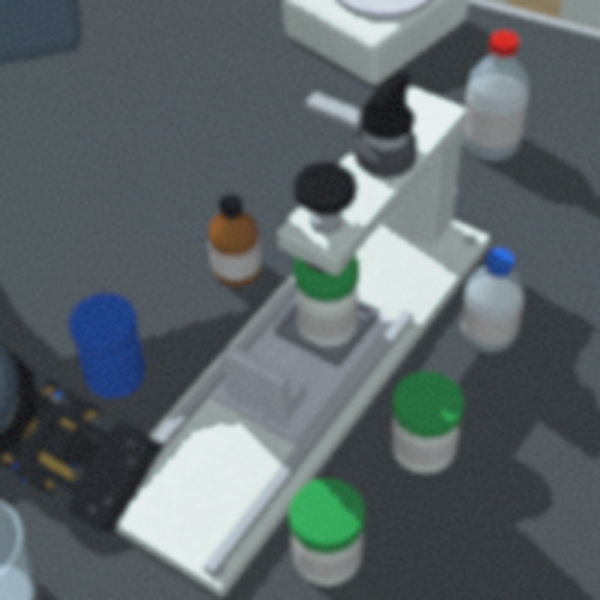

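Request:
send_rows([
  {"jaw": 0, "dx": 25, "dy": 0, "dz": -20, "ax": 0, "ay": 0, "az": 0},
  {"jaw": 0, "dx": 60, "dy": 0, "dz": -20, "ax": 0, "ay": -0.06, "az": 0},
  {"jaw": 0, "dx": 96, "dy": 0, "dz": -4, "ax": 0, "ay": -0.12, "az": 0},
  {"jaw": 0, "dx": 132, "dy": 0, "dz": 11, "ax": 0, "ay": -0.18, "az": 0},
  {"jaw": 0, "dx": 168, "dy": 0, "dz": 27, "ax": 0, "ay": -0.25, "az": 0},
  {"jaw": 0, "dx": 204, "dy": 0, "dz": 43, "ax": 0, "ay": -0.31, "az": 0},
  {"jaw": 0, "dx": 240, "dy": 0, "dz": 60, "ax": 0, "ay": -0.37, "az": 0},
  {"jaw": 0, "dx": 276, "dy": 0, "dz": 77, "ax": 0, "ay": -0.436, "az": 0},
])

```text
t: 11.07
position: [530.8, 51.7, 299.2]
orientation: [2.349, 2.084, -0.003]
ft_force: [1.1, 0.6, 0.4]
opening: 0.7
grasp_force: 0.0
```

Run:
```python
from h import *
go(P(0,0,268),ori(YA-90))
```

```text
t 11.07 pos [530.8  51.7 299.2] F [1.1 0.6 0.4] q [-0.12  0.05  1.66 -0.    1.43 -0.  ] open 0.7
d [59.4  1.1 31.1] a [-0.     0.002  0.001] |d| 67.1
```

Request:
send_rows([
  {"jaw": 0, "dx": 30, "dy": 1, "dz": 0, "ax": 0, "ay": 0, "az": 0},
  {"jaw": 0, "dx": 59, "dy": 1, "dz": 0, "ax": 0, "ay": 0, "az": 0},
  {"jaw": 0, "dx": 59, "dy": 1, "dz": 15, "ax": 0, "ay": 0, "az": 0},
  {"jaw": 0, "dx": 59, "dy": 1, "dz": 28, "ax": 0, "ay": 0, "az": 0},
  {"jaw": 0, "dx": 59, "dy": 1, "dz": 33, "ax": 0, "ay": 0, "az": 0},
  {"jaw": 0, "dx": 59, "dy": 1, "dz": 37, "ax": 0, "ay": 0, "az": 0},
  {"jaw": 0, "dx": 59, "dy": 1, "dz": 41, "ax": 0, "ay": 0, "az": 0},
  {"jaw": 0, "dx": 59, "dy": 1, "dz": 45, "ax": 0, "ay": 0, "az": 0},
])

```text
t: 11.73
position: [540.0, 107.5, 255.5]
orientation: [-2.351, -2.084, -0.001]
ft_force: [-3.6, 2.3, 6.0]
opening: 0.6
grasp_force: 2.6
```

Request:
send_rows([
  {"jaw": 0, "dx": 1, "dy": 0, "dz": 4, "ax": 0, "ay": 0, "az": 0},
  {"jaw": 0, "dx": 2, "dy": 0, "dz": 8, "ax": 0, "ay": 0, "az": 0},
  {"jaw": 0, "dx": 2, "dy": 0, "dz": 12, "ax": 0, "ay": 0, "az": 0},
  {"jaw": 0, "dx": 2, "dy": 0, "dz": 15, "ax": 0, "ay": 0, "az": 0},
  {"jaw": 0, "dx": 2, "dy": 0, "dz": 18, "ax": 0, "ay": 0, "az": 0},
  {"jaw": 0, "dx": 2, "dy": 0, "dz": 20, "ax": 0, "ay": 0, "az": 0},
  {"jaw": 0, "dx": 2, "dy": 0, "dz": 20, "ax": 0, "ay": 0, "az": 0},
])

```text
t: 12.32
position: [540.9, 108.3, 236.8]
orientation: [2.35, 2.082, 0.001]
ft_force: [-3.3, -2.2, 8.4]
opening: 0.4
grasp_force: 4.4
```

Request:
send_rows([
  {"jaw": 0, "dx": 0, "dy": 0, "dz": 1, "ax": 0, "ay": 0, "az": 0},
  {"jaw": 0, "dx": 0, "dy": 0, "dz": 2, "ax": 0, "ay": 0, "az": 0},
  {"jaw": 0, "dx": 0, "dy": 0, "dz": 2, "ax": 0, "ay": 0, "az": 0},
])

```text
t: 12.57
position: [540.9, 108.3, 235.8]
orientation: [2.35, 2.082, 0.001]
ft_force: [-7.8, -2.1, 15.0]
opening: 0.5
grasp_force: 7.5
```

Request:
send_rows([
  {"jaw": 0, "dx": 0, "dy": 0, "dz": 1, "ax": 0, "ay": 0, "az": 0},
  {"jaw": 0, "dx": 0, "dy": 1, "dz": 2, "ax": 0, "ay": 0, "az": 0},
  {"jaw": 0, "dx": 0, "dy": 1, "dz": 2, "ax": 0, "ay": 0, "az": 0},
])

```text
t: 12.82
position: [541.2, 108.3, 235.7]
orientation: [2.35, 2.083, -0.001]
ft_force: [-18.4, -2.0, 29.1]
opening: 0.4
grasp_force: 14.5
```

Request:
send_rows([
  {"jaw": 0, "dx": 0, "dy": 0, "dz": 1, "ax": 0, "ay": 0, "az": 0},
  {"jaw": 0, "dx": 0, "dy": 0, "dz": 2, "ax": 0, "ay": 0, "az": 0},
  {"jaw": 0, "dx": 0, "dy": 0, "dz": 2, "ax": 0, "ay": 0, "az": 0},
])

```text
t: 13.07
position: [541.2, 108.3, 235.5]
orientation: [2.349, 2.082, -0.0]
ft_force: [-23.2, -2.3, 38.6]
opening: 0.8
grasp_force: 19.7
```

Hard stop at TCP z 235.5 (ram about 26 mm) with 38 N, so the lid is home. I hold there, then rise.

Request:
send_rows([
  {"jaw": 0, "dx": 0, "dy": 0, "dz": -1, "ax": 0, "ay": 0, "az": 0},
  {"jaw": 0, "dx": 0, "dy": 0, "dz": -1, "ax": 0, "ay": 0, "az": 0},
  {"jaw": 0, "dx": 0, "dy": 0, "dz": -1, "ax": 0, "ay": 0, "az": 0},
  {"jaw": 0, "dx": 0, "dy": 0, "dz": -1, "ax": 0, "ay": 0, "az": 0},
  {"jaw": 0, "dx": 0, "dy": 0, "dz": -1, "ax": 0, "ay": 0, "az": 0},
  {"jaw": 0, "dx": 0, "dy": 0, "dz": -1, "ax": 0, "ay": 0, "az": 0},
  {"jaw": 0, "dx": 0, "dy": 0, "dz": -1, "ax": 0, "ay": 0, "az": 0},
  {"jaw": 0, "dx": 0, "dy": 0, "dz": -1, "ax": 0, "ay": 0, "az": 0},
])

```text
t: 13.73
position: [541.2, 108.3, 235.6]
orientation: [2.35, 2.082, -0.0]
ft_force: [-19.1, -2.5, 33.7]
opening: 0.6
grasp_force: 16.9
```

Request:
send_rows([
  {"jaw": 0, "dx": 0, "dy": 0, "dz": 0, "ax": 0, "ay": 0, "az": 0},
  {"jaw": 0, "dx": 0, "dy": 0, "dz": 0, "ax": 0, "ay": 0, "az": 0},
  {"jaw": 0, "dx": 0, "dy": 0, "dz": 0, "ax": 0, "ay": 0, "az": 0},
  {"jaw": 0, "dx": 0, "dy": 0, "dz": 0, "ax": 0, "ay": 0, "az": 0},
  {"jaw": 0, "dx": 0, "dy": 0, "dz": 0, "ax": 0, "ay": 0, "az": 0},
  {"jaw": 0, "dx": 0, "dy": 0, "dz": 0, "ax": 0, "ay": 0, "az": 0},
  {"jaw": 0, "dx": 0, "dy": 0, "dz": 0, "ax": 0, "ay": 0, "az": 0},
  {"jaw": 0, "dx": 0, "dy": 0, "dz": 0, "ax": 0, "ay": 0, "az": 0},
])

```text
t: 14.4
position: [541.2, 108.3, 235.6]
orientation: [2.35, 2.082, -0.0]
ft_force: [-19.6, -2.4, 35.6]
opening: 0.1
grasp_force: 16.9
```

Request:
send_rows([
  {"jaw": 0, "dx": 0, "dy": 0, "dz": -5, "ax": 0, "ay": 0, "az": 0},
  {"jaw": 0, "dx": 0, "dy": 0, "dz": -12, "ax": 0, "ay": 0, "az": 0},
  {"jaw": 0, "dx": 0, "dy": 0, "dz": -20, "ax": 0, "ay": 0, "az": 0},
  {"jaw": 0, "dx": 0, "dy": 0, "dz": -28, "ax": 0, "ay": 0, "az": 0},
  {"jaw": 0, "dx": 0, "dy": 0, "dz": -40, "ax": 0, "ay": 0, "az": 0},
  {"jaw": 0, "dx": 0, "dy": 0, "dz": -60, "ax": 0, "ay": 0, "az": 0},
  {"jaw": 0, "dx": -30, "dy": 0, "dz": -70, "ax": 0, "ay": 0, "az": 0},
  {"jaw": 0, "dx": -65, "dy": 0, "dz": -75, "ax": 0, "ay": 0, "az": 0},
])

```text
t: 15.07
position: [534.6, 45.3, 307.5]
orientation: [2.345, 2.086, 0.005]
ft_force: [0.5, -0.0, -0.4]
opening: 0.9
grasp_force: 0.0
```

Run:
```python
from h import *
go(P(0,-210,300),ori(YA-90,25))
```

```text
t 15.07 pos [534.6  45.3 307.5] F [ 0.5 -0.  -0.4] q [-0.14  0.05  1.64  0.    1.44 -0.02] open 0.9
d [-144.7   -4.     7.4] a [0.003 0.436 0.005] |d| 144.9
```

Run:
```python
from h import *
go(P(0,-93,280),ori(YA-90,25))
```

```text
t 15.07 pos [534.6  45.3 307.5] F [ 0.5 -0.  -0.4] q [-0.14  0.05  1.64  0.    1.44 -0.02] open 0.9
d [-27.7  -3.6  27.5] a [0.003 0.436 0.005] |d| 39.2
```

Request:
send_rows([
  {"jaw": 0, "dx": -20, "dy": -2, "dz": 0, "ax": 0, "ay": 0.1, "az": 0},
  {"jaw": 0, "dx": -28, "dy": -3, "dz": 0, "ax": 0, "ay": 0.2, "az": 0},
  {"jaw": 0, "dx": -28, "dy": -3, "dz": 5, "ax": 0, "ay": 0.3, "az": 0},
  {"jaw": 0, "dx": -28, "dy": -3, "dz": 15, "ax": 0, "ay": 0.4, "az": 0},
  {"jaw": 0, "dx": -28, "dy": -3, "dz": 27, "ax": 0, "ay": 0.436, "az": 0},
  {"jaw": 0, "dx": -28, "dy": -3, "dz": 27, "ax": 0, "ay": 0.436, "az": 0},
  {"jaw": 0, "dx": -28, "dy": -3, "dz": 27, "ax": 0, "ay": 0.436, "az": 0},
])

```text
t: 15.65
position: [527.1, 16.5, 277.7]
orientation: [-2.108, -1.865, -0.465]
ft_force: [0.1, 0.8, -0.1]
opening: 0.4
grasp_force: 0.0
```

Run:
```python
from h import *
go(P(0,-93,99),ori(YA-90,25))
```

```text
t 15.65 pos [527.1  16.5 277.7] F [ 0.1  0.8 -0.1] q [-0.43  0.07  1.74  0.41  1.48 -0.38] open 0.4
d [-73.8   0.8 162.8] a [-0.001  0.001 -0.002] |d| 178.7
```

Request:
send_rows([
  {"jaw": 0, "dx": -12, "dy": 0, "dz": 27, "ax": 0, "ay": 0, "az": 0},
  {"jaw": 0, "dx": -25, "dy": 0, "dz": 54, "ax": 0, "ay": 0, "az": 0},
  {"jaw": 0, "dx": -37, "dy": 1, "dz": 81, "ax": 0, "ay": 0, "az": 0},
  {"jaw": 0, "dx": -49, "dy": 1, "dz": 108, "ax": 0, "ay": 0, "az": 0},
  {"jaw": 0, "dx": -60, "dy": 1, "dz": 132, "ax": 0, "ay": 0, "az": 0},
  {"jaw": 0, "dx": -68, "dy": 1, "dz": 150, "ax": 0, "ay": 0, "az": 0},
  {"jaw": 0, "dx": -74, "dy": 1, "dz": 163, "ax": 0, "ay": 0, "az": 0},
  {"jaw": 0, "dx": -74, "dy": 1, "dz": 163, "ax": 0, "ay": 0, "az": 0},
])

```text
t: 16.32
position: [527.5, 20.1, 97.4]
orientation: [-2.104, -1.868, -0.463]
ft_force: [0.3, 0.7, 0.0]
opening: 0.6
grasp_force: 0.0
```

Run:
```python
from h import *
go(P(0,-243,99),ori(YA-90,25))
```

```text
t 16.32 pos [527.5  20.1  97.4] F [0.3 0.7 0. ] q [-0.43  0.32  1.86  0.46  1.15 -0.54] open 0.6
d [-1.37e+02  1.00e-01 -6.56e+01] a [-0.004  0.001  0.001] |d| 151.9
```

Request:
send_rows([
  {"jaw": 0, "dx": -4, "dy": 0, "dz": -1.9, "ax": 0, "ay": 0, "az": 0},
  {"jaw": 0, "dx": -8, "dy": 0, "dz": -3.8, "ax": 0, "ay": 0, "az": 0},
  {"jaw": 0, "dx": -12, "dy": 0, "dz": -5.7, "ax": 0, "ay": 0, "az": 0},
  {"jaw": 0, "dx": -16, "dy": 0, "dz": -7.6, "ax": 0, "ay": 0, "az": 0},
  {"jaw": 0, "dx": -22, "dy": 0, "dz": -10.4, "ax": 0, "ay": 0, "az": 0},
  {"jaw": 0, "dx": -28, "dy": 0, "dz": -13.3, "ax": 0, "ay": 0, "az": 0},
  {"jaw": 0, "dx": -34, "dy": 0, "dz": -16.1, "ax": 0, "ay": 0, "az": 0},
  {"jaw": 0, "dx": -40, "dy": 0, "dz": -19, "ax": 0, "ay": 0, "az": 0},
])

```text
t: 16.98
position: [523.5, -26.0, 100.0]
orientation: [-2.107, -1.868, -0.468]
ft_force: [1.2, 2.7, 3.6]
opening: 0.2
grasp_force: 1.7
```

Request:
send_rows([
  {"jaw": 0, "dx": -7, "dy": 0, "dz": -3.3, "ax": 0, "ay": 0, "az": 0},
  {"jaw": 0, "dx": -14, "dy": 0, "dz": -6.6, "ax": 0, "ay": 0, "az": 0},
  {"jaw": 0, "dx": -21, "dy": 0, "dz": -10, "ax": 0, "ay": 0, "az": 0},
  {"jaw": 0, "dx": -28, "dy": 0, "dz": -13.3, "ax": 0, "ay": 0, "az": 0},
  {"jaw": 0, "dx": -35, "dy": 0, "dz": -16.6, "ax": 0, "ay": 0, "az": 0},
  {"jaw": 0, "dx": -42, "dy": 0, "dz": -20, "ax": 0, "ay": 0, "az": 0},
  {"jaw": 0, "dx": -49, "dy": 0, "dz": -23.3, "ax": 0, "ay": 0, "az": 0},
  {"jaw": 0, "dx": -56, "dy": 0, "dz": -26.6, "ax": 0, "ay": 0, "az": 0},
])

```text
t: 17.65
position: [515.4, -87.3, 99.7]
orientation: [-2.106, -1.867, -0.466]
ft_force: [1.1, 2.5, 3.0]
opening: 0.2
grasp_force: 1.6
```

Run:
```python
from h import *
go(P(0,-245,99),ori(YA-90,25))
```

```text
t 17.65 pos [515.4 -87.3  99.7] F [1.1 2.5 3. ] q [-0.62  0.35  1.81  0.41  1.23 -0.68] open 0.2
d [-41.8  -0.4 -18.7] a [-0.001  0.     0.   ] |d| 45.8
```

Request:
send_rows([
  {"jaw": 0, "dx": -7, "dy": 0, "dz": -3.3, "ax": 0, "ay": 0, "az": 0},
  {"jaw": 0, "dx": -14, "dy": 0, "dz": -6.6, "ax": 0, "ay": 0, "az": 0},
  {"jaw": 0, "dx": -20, "dy": 0, "dz": -9.4, "ax": 0, "ay": 0, "az": 0},
  {"jaw": 0, "dx": -26, "dy": 0, "dz": -12.2, "ax": 0, "ay": 0, "az": 0},
  {"jaw": 0, "dx": -31, "dy": 0, "dz": -14.5, "ax": 0, "ay": 0, "az": 0},
  {"jaw": 0, "dx": -35, "dy": 0, "dz": -16.4, "ax": 0, "ay": 0, "az": 0},
  {"jaw": 0, "dx": -38, "dy": 0, "dz": -17.8, "ax": 0, "ay": 0, "az": 0},
  {"jaw": 0, "dx": -38, "dy": 0, "dz": -17.8, "ax": 0, "ay": 0, "az": 0},
])

```text
t: 18.32
position: [510.6, -129.1, 99.8]
orientation: [-2.107, -1.867, -0.466]
ft_force: [1.0, -0.7, 0.1]
opening: 0.5
grasp_force: 0.1
```

Request:
send_rows([
  {"jaw": 0, "dx": -1.5, "dy": 0, "dz": -0.7, "ax": 0, "ay": 0, "az": 0},
  {"jaw": 0, "dx": -3, "dy": 0, "dz": -1.4, "ax": 0, "ay": 0, "az": 0},
  {"jaw": 0, "dx": -4, "dy": 0, "dz": -1.9, "ax": 0, "ay": 0, "az": 0},
  {"jaw": 0, "dx": -4, "dy": 0, "dz": -1.9, "ax": 0, "ay": 0, "az": 0},
])

```text
t: 18.65
position: [510.2, -131.8, 99.9]
orientation: [-2.105, -1.867, -0.468]
ft_force: [1.5, 4.3, -0.3]
opening: 0.6
grasp_force: 2.0
```

Request:
send_rows([
  {"jaw": 0, "dx": -1.5, "dy": 0, "dz": -0.7, "ax": 0, "ay": 0, "az": 0},
  {"jaw": 0, "dx": -3, "dy": 0, "dz": -1.4, "ax": 0, "ay": 0, "az": 0},
  {"jaw": 0, "dx": -3, "dy": 0, "dz": -1.4, "ax": 0, "ay": 0, "az": 0},
])

```text
t: 18.9
position: [510.0, -132.2, 99.8]
orientation: [-2.101, -1.864, -0.472]
ft_force: [6.1, 15.0, -1.0]
opening: 0.4
grasp_force: 7.0
```

The carriage is at its outer stop (15 N, no motion). I back off the paddle and rise.

Request:
send_rows([
  {"jaw": 0, "dx": 5, "dy": 0, "dz": 2, "ax": 0, "ay": 0, "az": 0},
  {"jaw": 0, "dx": 11, "dy": 0, "dz": 5, "ax": 0, "ay": 0, "az": 0},
  {"jaw": 0, "dx": 11, "dy": 0, "dz": 5, "ax": 0, "ay": 0, "az": 0},
  {"jaw": 0, "dx": 20, "dy": 0, "dz": -14, "ax": 0, "ay": 0, "az": 0},
  {"jaw": 0, "dx": 34, "dy": 0, "dz": -45, "ax": 0, "ay": 0, "az": 0},
  {"jaw": 0, "dx": 48, "dy": 0, "dz": -76, "ax": 0, "ay": 0, "az": 0},
  {"jaw": 0, "dx": 62, "dy": 0, "dz": -107, "ax": 0, "ay": 0, "az": 0},
  {"jaw": 0, "dx": 76, "dy": 0, "dz": -138, "ax": 0, "ay": 0, "az": 0},
])

```text
t: 19.57
position: [510.8, -125.8, 258.9]
orientation: [-2.108, -1.868, -0.466]
ft_force: [0.3, -0.4, -0.8]
opening: 0.4
grasp_force: 0.0
```

Request:
send_rows([
  {"jaw": 0, "dx": -20, "dy": 0, "dz": -30, "ax": 0, "ay": 0, "az": 0},
  {"jaw": 0, "dx": -55, "dy": 0, "dz": -50, "ax": 0, "ay": 0, "az": 0},
  {"jaw": 0, "dx": -92, "dy": 0, "dz": -67, "ax": 0, "ay": 0, "az": 0},
  {"jaw": 0, "dx": -128, "dy": 0, "dz": -84, "ax": 0, "ay": 0, "az": 0},
  {"jaw": 0, "dx": -164, "dy": 0, "dz": -101, "ax": 0, "ay": 0, "az": 0},
  {"jaw": 0, "dx": -200, "dy": 0, "dz": -118, "ax": 0, "ay": 0, "az": 0},
  {"jaw": 0, "dx": -200, "dy": 0, "dz": -118, "ax": 0, "ay": 0, "az": 0},
])

```text
t: 20.15
position: [481.4, -361.9, 278.7]
orientation: [-2.115, -1.863, -0.464]
ft_force: [-0.5, -0.0, 0.2]
opening: 0.8
grasp_force: 0.0
```

Run:
```python
from h import *
go(P(0,-245,99),ori(YA-90,25))
top=arm.camera("top")[:,:,::-1];sc=arm.camera("scene")[:,:,::-1]
a=cv2.resize(top[155:285,220:440],(677,400),interpolation=cv2.INTER_CUBIC)
cv2.imwrite("pics/end.png",np.hstack([cv2.resize(top[155:285,220:440],(400,236)),cv2.resize(sc[110:310,210:410],(236,236))]) if 0 else cv2.resize(sc[110:310,210:410],(600,600),interpolation=cv2.INTER_CUBIC))
cv2.imwrite("pics/topend.png",top)
hsv=cv2.cvtColor(top,cv2.COLOR_BGR2HSV);roi=np.zeros(hsv.shape[:2],bool);roi[150:290,220:440]=1
for c,s in blobs(roi&(hsv[...,0]>45)&(hsv[...,0]<80)&(hsv[...,1]>100),30):print(c,s,ray("top",c,120).round(1))
```

```text
t 20.15 pos [ 481.4 -361.9  278.7] F [-0.5 -0.   0.2] q [-0.98  0.4   1.34  0.28  1.73 -0.86] open 0.8
d [134.3  -0.9 259.9] a [ 0.002  0.004 -0.006] |d| 292.6
[322.1 172.1] [313 163  19  20 301] [674.6  32.9 120. ]
[366.  182.7] [357 173  19  20 302] [ 640.1 -113.6  120. ]
[340.5 218.6] [331 209  20  20 312] [519.5 -29.4 120. ]
```

View pics/end.png

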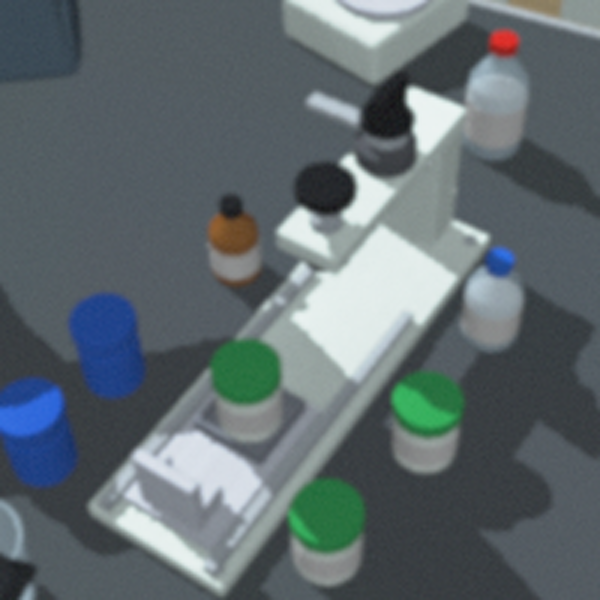

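The carriage is out, the jar is upright in its nest, the tongue is open and the bystanders are unmoved. One numeric check of the lid's drop.

Run:
```python
from h import *
p,f=cam("scene");W=np.linalg.inv(p["cam_to_world"])
for im in(cv2.imread("pics/scene0.png"),arm.camera("scene")[:,:,::-1]):
    hsv=cv2.cvtColor(np.ascontiguousarray(im),cv2.COLOR_BGR2HSV);r=np.zeros(hsv.shape[:2],bool);r[200:262,265:320]=1
    print(blobs(r&(hsv[...,0]>45)&(hsv[...,0]<85)&(hsv[...,1]>90),50))
for z in(132,120):
    c=W@np.r_[520.,-30,z,1];print(c[:2]/c[2]*f+[p["cx"],p["cy"]])
```

```text
[(array([291. , 231.3]), array([280, 221,  23,  22, 388], dtype=int32))]
[(array([291.3, 233.2]), array([280, 223,  23,  22, 398], dtype=int32))]
[290.83962647 229.15594754]
[291.10235082 231.72223339]
```

The lid dropped about 2 px in the scene view (2.6 px expected for 12 mm). The hard stop at 26 mm of ram travel, held for over a second at about 35 N, also says it is fully home.

```bash
python3 -c "
from cell import arm
print(arm.finish_job())"
```

```text
the job is handed in; nothing more can be done
None
```

I handed the job in at about 20 s of the 64 s. The ram met a hard stop at about 26 mm, where the lid is fully home, and held there for over a second. The lid's drop in the camera view read about 2 px against the 2.6 px expected. The lock is open, the carriage is fully out with the jar upright in its nest, and the other jars and glassware near the press look undisturbed.

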